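# Turn a row of line spares round into the second rack

## Task

Move the four spares (round tin, card box, brass tee, straight brass fitting) from the full rack with the black inserts to the empty rack in reverse order: the one now at the left end goes into the right-end bay, the second from the left into the second from the right, and so on. Left and right are as seen from the robot. Leave each lying flat, the way it lay before, in the middle of its own bay, let go and at rest.

Things in the scene. Friction and masses are not known exactly. Their poses are not given: they have to be found in the camera images.
- source_rack: Source rack (full at the start): fixed bright metal strip 80 (x) x 280 (y) mm. 4 bays, centres at x = 0, y = -102, -34, 34, 102 mm, each 65 mm long; bay floor 8 mm above the origin; black ribs between bays 3 mm thick, tops at 13 mm, end cheeks 18 mm high. Origin: centre of the underside, on the bench; z up, +y = left end seen from the robot, turned 0 to 0.3 rad about z.
- target_rack: Target rack (empty at the start), the same shape, size and axes as the source rack. Obstacles near both racks, fixed, in world metres: a tall instrument behind, its front at x = 0.56 from y = -0.28 to 0.02, its outlet reaching x = 0.53 at y = -0.16; a taller one with its front at x = 0.50 for y over 0.26. So carry straight across in front of them, not in an arc about the base.
- tin: Round flat tin, plain white with a red label on its lid, 49 mm across, 20 mm high, lying flat, loose, under 80 g. Origin: centre of the underside; z up.
- box: Little white card box, 28 (x) x 36 (y) x 14 mm high, lying flat, loose, under 80 g, firm. Origin: centre of the underside; z up; at the start its x axis is within 0.25 rad of the rack's.
- tee: Brass T-shaped tube fitting lying flat, loose, 29 (x) x 36 (y) x 14 mm high, under 90 g. The run of the T (36 long, 13 wide) lies along y at its -x side; the branch points to +x. Origin: centre of its bounding outline at the underside; z up; at the start its x axis is within 0.25 rad of the rack's.
- union: Straight brass tube fitting lying on its side, loose, 14 (x) x 43 (y, its long axis) x 13 mm high, under 80 g. Origin: centre of its outline at the underside; at the start its long axis is within 0.25 rad of the row's direction.
- insert_tin: Black rubber insert with a grey outline of a disc, 72 (x) x 60 (y) x 3 mm, fixed on the floor of one bay of the source rack. The round tin lies on it at the start, centred within 5 mm; the insert stays, so it shows which bay that thing came from. Origin: centre of the underside, at the bay centre; axes parallel to the rack's; top 3 mm above the origin.
- insert_box: Black rubber insert with a grey outline of a rectangle, 72 (x) x 60 (y) x 3 mm, fixed on the floor of one bay of the source rack. The card box lies on it at the start, centred within 5 mm; the insert stays, so it shows which bay that thing came from. Origin: centre of the underside, at the bay centre; axes parallel to the rack's; top 3 mm above the origin.
- insert_tee: Black rubber insert with a grey outline of a T, 72 (x) x 60 (y) x 3 mm, fixed on the floor of one bay of the source rack. The brass tee lies on it at the start, centred within 5 mm; the insert stays, so it shows which bay that thing came from. Origin: centre of the underside, at the bay centre; axes parallel to the rack's; top 3 mm above the origin.
- insert_union: Black rubber insert with a grey outline of a narrow bar, 72 (x) x 60 (y) x 3 mm, fixed on the floor of one bay of the source rack. The straight brass fitting lies on it at the start, centred within 5 mm; the insert stays, so it shows which bay that thing came from. Origin: centre of the underside, at the bay centre; axes parallel to the rack's; top 3 mm above the origin.
Not all that is in view belongs to the job. Of the things like the tin, leave any that is orange, purple or turquoise; of the rest the smaller one is meant.

How it is judged (in metres and radians):
At the end, for the whole second after the job is handed in: Each thing rests in the target bay that mirrors its source bay (source y = s, target y = -s): origin within 14 mm of the bay centre along the row, 15 mm across it, 4 to 12.5 mm (fitting: 24) above the rack origin; lying as before within 0.15 rad (fitting: long axis level); slower than 20 mm/s (x of tin in the frame of target_rack between -0.015 and 0.015 m and z of tin in the frame of target_rack between 0.004 and 0.0125 m and angle between each of tin, box, tee's own z axis and vertical below 0.15 rad and linear speed of each of tin, box, tee, union below 0.02 m/s and ((y of insert_tin in the frame of source_rack between -0.112 and -0.092 m and y of tin in the frame of target_rack between 0.088 and 0.116 m) or (y of insert_tin in the frame of source_rack between -0.044 and -0.024 m and y of tin in the frame of target_rack between 0.02 and 0.048 m) or (y of insert_tin in the frame of source_rack between 0.024 and 0.044 m and y of tin in the frame of target_rack between -0.048 and -0.02 m) or (y of insert_tin in the frame of source_rack between 0.092 and 0.112 m and y of tin in the frame of target_rack between -0.116 and -0.088 m)) and x of box in the frame of target_rack between -0.015 and 0.015 m and z of box in the frame of target_rack between 0.004 and 0.0125 m and ((y of insert_box in the frame of source_rack between -0.112 and -0.092 m and y of box in the frame of target_rack between 0.088 and 0.116 m) or (y of insert_box in the frame of source_rack between -0.044 and -0.024 m and y of box in the frame of target_rack between 0.02 and 0.048 m) or (y of insert_box in the frame of source_rack between 0.024 and 0.044 m and y of box in the frame of target_rack between -0.048 and -0.02 m) or (y of insert_box in the frame of source_rack between 0.092 and 0.112 m and y of box in the frame of target_rack between -0.116 and -0.088 m)) and x of tee in the frame of target_rack between -0.015 and 0.015 m and z of tee in the frame of target_rack between 0.004 and 0.0125 m and ((y of insert_tee in the frame of source_rack between -0.112 and -0.092 m and y of tee in the frame of target_rack between 0.088 and 0.116 m) or (y of insert_tee in the frame of source_rack between -0.044 and -0.024 m and y of tee in the frame of target_rack between 0.02 and 0.048 m) or (y of insert_tee in the frame of source_rack between 0.024 and 0.044 m and y of tee in the frame of target_rack between -0.048 and -0.02 m) or (y of insert_tee in the frame of source_rack between 0.092 and 0.112 m and y of tee in the frame of target_rack between -0.116 and -0.088 m)) and x of union in the frame of target_rack between -0.015 and 0.015 m and z of union in the frame of target_rack between 0.004 and 0.024 m and angle between union's own y axis and vertical between 1.42 and 1.72 rad and ((y of insert_union in the frame of source_rack between -0.112 and -0.092 m and y of union in the frame of target_rack between 0.088 and 0.116 m) or (y of insert_union in the frame of source_rack between -0.044 and -0.024 m and y of union in the frame of target_rack between 0.02 and 0.048 m) or (y of insert_union in the frame of source_rack between 0.024 and 0.044 m and y of union in the frame of target_rack between -0.048 and -0.02 m) or (y of insert_union in the frame of source_rack between 0.092 and 0.112 m and y of union in the frame of target_rack between -0.116 and -0.088 m))); the robot touches nothing.
It also fails if it takes over 102 s, if anything falls off the work surface, if the arm or the gripper's body presses on something with over 40 N, if the wrist force passes 120 N, or if a joint passes its speed limit or range.

## Robot

A 6-joint arm with a two-finger parallel gripper is mounted at the origin on a cart in front of the work surface, level with it; the furniture and walls round the work are solid. World frame = base frame: x ahead of the robot, y to its left, z up, the work surface at z = 0. Lengths are in m, angles in degrees, forces in N, time in s.
With the tool pointing down it reaches from about 0.425 to 1.125 m from the base axis. Payload 14.9 kg.
Tool frame: the origin (TCP) lies at the very end of the fingers, on their centre line; the grasp point (between the pads) lies r.grasp_offset behind it (r.grasp_offset is the distance from the TCP to the grasp point, in m); x points along the fingers, y is the direction in which the jaws open and shut, and the axes are right-handed (so a half turn about x gives the same grasp; the last joint's range is limited). The gripper opens to 91 mm and grips with 3 to 60 N. Pads are 32 mm wide; open, the fingers measure 118 mm over their backs; the gripper's body (76 mm by 178 mm) begins 60 mm behind the grasp point.
Start: joints at [-75.361, 21.709, 99.362, -0, 58.929, -1.908], TCP at [0.199, -0.671, 0.214] pointing down, gripper open.
Joint ranges: [-158.91, 158.91], [-42.39, 125.64], [0.06, 152.35], [-60.88, 240.88], [17.5, 164.5], [-176.32, 176.32]. Speed limits (degrees/s): [108.29, 108.29, 136.94, 180, 180, 180].

## Interface

Orientations are given as a 3x3 rotation matrix whose columns are the frame's x, y, z axes.
In Python, from workcell import r gives the robot as it stands.
- The arm moves only by the tool drive_tool, never from a script. Its argument "moves" is a list of rows, each a list of 3 entries, a list of its own where there are three numbers: the shift along the tool's x, y, z in units of 40 mm (1.0 is 40 mm), then the turn, a rotation vector about the tool's x, y, z in units of 10 degrees (1.0 is 10 degrees), then the finger opening in mm, from 0 to 91.2. A call has 1 to 20 rows; each row is the pose to reach, as a shift and turn from the pose commanded when the call began, along the tool's axes at that moment; what a row does not reach only later rows make up. A row lasts 1/8 s, in which the tool goes at most 62.5 mm and 10.7 degrees, less where a joint would pass 70% of its speed; a pose out of reach is approached as far as the arm can. A call with a gripper value outside its range is refused whole. The fingers move at their own pace and stop on an object; "force" is the grip in N (left out, the last holds). Time passes only in rows, so rows that repeat a pose let the fingers close. It gives the time, the measured TCP pose, the force and the opening at its end, in the units of the state.
- r.get_state(): the state, without advancing time (a new reading comes with each control period).
- r.capture(name): name is "scene" or "top" or "wrist"; returns a dict with "frame" (400x640x3 uint8, red, green, blue), "K" (3x3 intrinsics, pixels), "eye" and "orientation" of the camera in the world. Camera axes: x right, y up, looking along -z (the intrinsics and any distortion apply to the point x, -y, -z); pixel columns grow to the right and rows downward; lengths in m; the calibration is good to about 2 mm. A picture is of the moment at which its call begins. There is no depth.
- r.job_done(): hands the job in, once; it reports no verdict.
Trained networks look in a picture, given as the dict that the camera call returned (one of the last four; its "shot" number tells which), for a name from the list of things; names that differ only in an ending like _2 or _b are one class to them, and where a whole thing is asked for, a point or a joint stands for the part that bears it (a point fixed in the world has none). Each returns a list of dicts, best first, with "confidence" (0 to 1); they miss things now and then, are a little off and sometimes report something else, mostly with a low value. They report only what shows in the picture. A call takes as long as a camera call. They do not tell look-alikes from the thing itself.
- r.recognise(picture, name): "centre" ([column, row] in pixels, amid what is visible of it).
- r.outline_of(picture, name): "region" (400x640 bool, what is visible of it) and "centre" ([column, row] in pixels, amid what is visible of it).
- r.spot_point(picture, name): "centre" ([column, row] in pixels: a listed point, or the origin of a listed thing).
The state is a dict: "time_s": time; "joint_positions": joint angles; "joint_vel": joint speeds; "joint_efforts": joint torques, N m; "position": TCP position; "eef_rot": TCP orientation; "ft_force": force on the tool from outside, world axes, zero at the start; "torque": the same for the moment, N m; "gripper_width": finger opening in m.
Only numpy, scipy, OpenCV 4.12 (cv2) and the standard library are available. Lean on these libraries where they do the work, as an engineer would, in place of code of your own. Each camera call takes 0.05 s, during which the arm holds its last target. There are 200 camera calls.

## Working session

There is one attempt and no reset: what is moved stays moved. The work goes in short steps, Python scripts to look and compute and a tool call to move; the robot and the scene stay as the last step left them, time stands still between calls to the robot, and variables do not carry over. Pictures are saved under pics/ and viewed, about 12 in all and at most 16, crops included, and the job is handed in when it is done.

Besides the shell and the picture viewer there is one more tool, called after "Emit:" as a command line: name --argument value ..., lists and objects as JSON in quotes. drive_tool: Moves the arm, as the interface text tells. Its arguments: {"type":"object","properties":{"moves":{"type":"array","items":{"type":"array"}},"force":{"type":"number"}},"required":["moves"]}

```bash
ls; mkdir -p pics; cat > h.py <<'E'
import numpy as np,cv2
from workcell import r
def ray(p,uv):
    K=np.array(p["K"]);R=np.array(p["orientation"]);d=np.linalg.inv(K)@np.array([uv[0],uv[1],1.0])
    return np.array(p["eye"]),R@np.array([d[0],-d[1],-d[2]])
def at_z(p,uv,z):
    e,d=ray(p,uv);return e+d*(z-e[2])/d[2]
def proj(p,X):
    c=np.array(p["orientation"]).T@(np.array(X)-np.array(p["eye"]));q=np.array(p["K"])@np.array([c[0],-c[1],-c[2]]);return q[:2]/q[2]
def save(p,n,s=1):cv2.imwrite("pics/"+n+".png",p["frame"][:,:,::-1])
E
python3 - <<'E'
from h import *
s=r.get_state();print(s["time_s"],s["position"],s["eef_rot"],s["gripper_width"],r.grasp_offset)
for c in ["top","scene"]:
    p=r.capture(c);save(p,c+"0");print(c,p["eye"],p["orientation"],p["K"],p.keys())
    for n in ["source_rack","target_rack","tin","box","tee","union","insert_tin","insert_box","insert_tee","insert_union"]:
        print(n,[(np.round(d["centre"]),round(d["confidence"],2),at_z(p,d["centre"],.01).round(3)) for d in r.spot_point(p,n)][:4])
E
```

```text
pics
0.0 [ 0.19924039 -0.67063183  0.21328795] [[-2.80593831e-04  2.84732689e-01 -9.58606915e-01]
 [ 1.05267864e-03 -9.58606337e-01 -2.84732825e-01]
 [-9.99999407e-01 -1.08899930e-03 -3.07529952e-05]] 0.09095056145298511 0.0188
top [ 0.34276945 -0.13633409  1.01047919] [[ 9.93435589e-03  9.87806462e-01 -1.55369569e-01]
 [-9.99949440e-01  1.00557511e-02 -4.61950607e-06]
 [ 1.55779453e-03  1.55361759e-01  9.87856415e-01]] [[366.76277978   0.         317.425481  ]
 [  0.         366.76277978 200.27678781]
 [  0.           0.           1.        ]] dict_keys(['frame', 'K', 'eye', 'orientation', 'shot'])
source_rack [(array([364., 222.]), 0.63, array([ 0.442, -0.264,  0.01 ]))]
target_rack [(array([212., 221.]), 0.77, array([0.441, 0.151, 0.01 ]))]
tin [(array([423., 186.]), 0.91, array([ 0.544, -0.43 ,  0.01 ])), (array([392., 185.]), 0.78, array([ 0.546, -0.343,  0.01 ])), (array([355., 225.]), 0.74, array([ 0.433, -0.239,  0.01 ])), (array([454., 202.]), 0.66, array([ 0.498, -0.514,  0.01 ]))]
box [(array([357., 224.]), 0.72, array([ 0.437, -0.244,  0.01 ])), (array([406., 218.]), 0.44
[... 407 characters left out ...]
 [(array([404., 218.]), 0.55, array([ 0.453, -0.375,  0.01 ]))]
scene [-0.2725293   0.35465943  1.09274572] [[-0.55770659  0.62659209 -0.54437644]
 [-0.83002239 -0.4250457   0.36110799]
 [-0.00511745  0.65323694  0.75713626]] [[450.34787307   0.         321.65687535]
 [  0.         450.34787307 204.76287667]
 [  0.           0.           1.        ]] dict_keys(['frame', 'K', 'eye', 'orientation', 'shot'])
source_rack []
target_rack [(array([244., 268.]), 0.58, array([0.433, 0.151, 0.01 ]))]
tin [(array([405., 166.]), 0.46, array([ 0.492, -0.496,  0.01 ]))]
box []
tee []
union []
insert_tin []
insert_box []
insert_tee [(array([242., 268.]), 0.52, array([0.437, 0.157, 0.01 ]))]
insert_union []
```

View pics/top0.png

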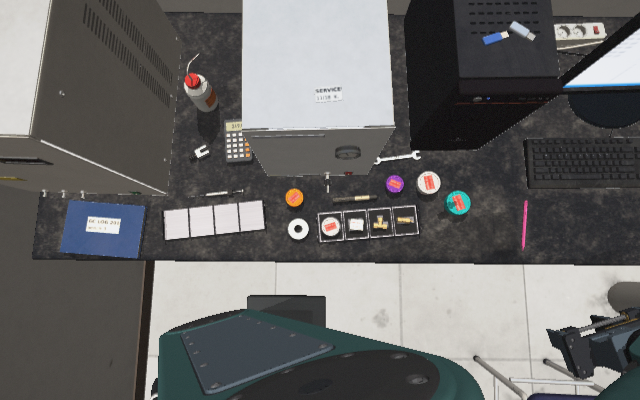

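```bash
python3 -c "
import cv2
a=cv2.imread('pics/top0.png');cv2.imwrite('pics/a.png',cv2.resize(a[170:270,300:500],None,fx=4,fy=4,interpolation=2))"
```

```text
(no output)
```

View pics/a.png

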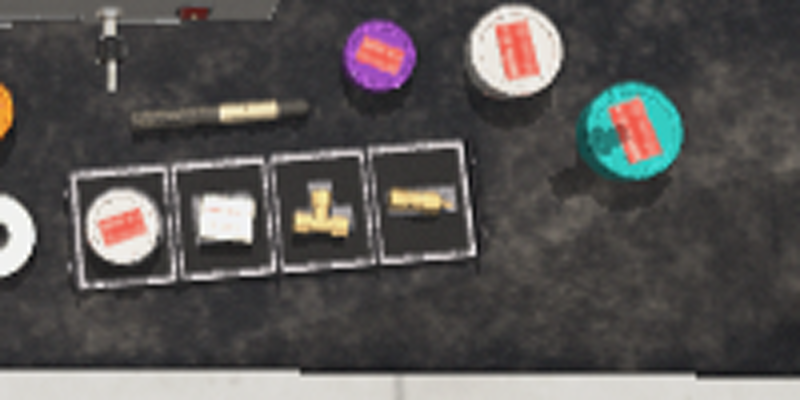

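The source rack, left to right, holds the tin (330,226), box (356,225), tee (379,223) and union (404,219), so the target order is union, tee, box, tin. I'll move above the source for a close look.

Emit:
drive_tool --moves '[[[-2.2,0,0],[0,0,0],91],[[-2.2,-2,-2.2],[0,0,0],91],[[-2.2,-4,-4.4],[0.6,0,0],91],[[-2.2,-6,-6.7],[1.26,0,0],91],[[-2.2,-8,-8.9],[1.26,0,0],91],[[-2.2,-8,-8.9],[1.26,0,0],91],[[-2.2,-8,-8.9],[1.26,0,0],91],[[-2.2,-8,-8.9],[1.26,0,0],91],[[-2.2,-8,-8.9],[1.26,0,0],91],[[-2.2,-8,-8.9],[1.26,0,0],91],[[-2.2,-8,-8.9],[1.26,0,0],91],[[-2.2,-8,-8.9],[1.26,0,0],91]]'

```text
time_s: 2.6
position: [0.449, -0.2638, 0.3019]
eef_rot: [[-0.0, 0.068, -0.998], [-0.0, -0.998, -0.068], [-1.0, 0.0, 0.0]]
ft_force: [0.3, 0.5, -0.5]
gripper_width: 0.0908
```

```bash
cat >> h.py <<'E'
def ortho(p,z,x0,x1,y0,y1,s):
    # image: up=+x, left=+y, s px per m
    W,H=int((y1-y0)*s),int((x1-x0)*s)
    src=np.float32([proj(p,[x,y,z]) for x,y in((x1,y1),(x1,y0),(x0,y0),(x0,y1))])
    M=cv2.getPerspectiveTransform(src,np.float32([[0,0],[W,0],[W,H],[0,H]]))
    return cv2.warpPerspective(p["frame"],M,(W,H),flags=cv2.INTER_CUBIC)
E
python3 - <<'E'
from h import *
s=r.get_state();print(s["time_s"],s["position"],s["eef_rot"].round(3) if hasattr(s["eef_rot"],'round') else s["eef_rot"])
p=r.capture("wrist");save(p,"w1");print(p["eye"],np.round(p["orientation"],3),p["K"])
t=cv2.imread("pics/top0.png")[:,:,::-1]
q=r.capture("top");q["frame"]=t.copy()
# target: white floor
o=ortho(q,.008,.34,.54,.0,.3,1000)
cv2.imwrite("pics/o_t.png",cv2.resize(o[:,:,::-1],None,fx=2,fy=2))
m=(o.min(2)>140).astype(np.uint8);m=cv2.morphologyEx(m,cv2.MORPH_CLOSE,np.ones((9,9)))
n,l,st,c=cv2.connectedComponentsWithStats(m);
for i in range(1,n):
    if st[i,4]>3000:
        rc=cv2.minAreaRect(np.argwhere(l==i)[:,::-1].astype(np.float32));(u,v),wh,a=rc
        print("target comp",st[i],"centre",.54-v/1000,.3-u/1000,wh,a)
E
```

```text
2.6 [ 0.4489831  -0.26376262  0.30189076] [[-0.     0.068 -0.998]
 [-0.    -0.998 -0.068]
 [-1.     0.     0.   ]]
[ 0.51484367 -0.25906924  0.47140552] [[ 0.068  0.969  0.236]
 [-0.998  0.067  0.016]
 [-0.    -0.236  0.972]] [[351.08729393   0.         322.45626502]
 [  0.         351.08729393 201.42097336]
 [  0.           0.           1.        ]]
target comp [   14    41   277   111 21612] centre 0.44448666381835944 0.14797152709960937 (81.26153564453125, 271.3026428222656) 83.11174011230469
```

View pics/w1.png

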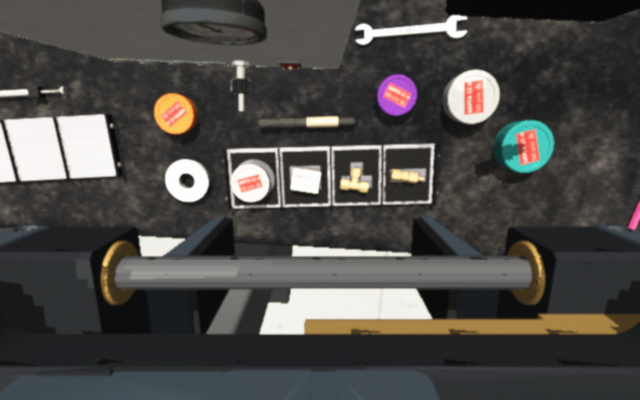

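```bash
python3 - <<'E'
from h import *
p=r.capture("wrist")
np.set_printoptions(precision=4,suppress=True)
o=ortho(p,.013,.39,.50,-.42,-.11,2500)
g=o.min(2);m=((g>120)).astype(np.uint8);m=cv2.morphologyEx(m,cv2.MORPH_CLOSE,np.ones((7,7)))
n,l,st,c=cv2.connectedComponentsWithStats(m);i=1+np.argmax(st[1:,2]*st[1:,3])
rc=cv2.minAreaRect(np.argwhere(l==i)[:,::-1].astype(np.float32));(u,v),wh,a=rc
print("source",st[i],.50-v/2500,-.11-u/2500,np.array(wh)/2500,a)
d=o[:,:,::-1].copy();cv2.drawContours(d,[cv2.boxPoints(rc).astype(int)],0,(0,255,0),1)
cv2.imwrite("pics/os.png",d)
for n,z in (("tin",.031),("box",.025),("tee",.022),("union",.020)):
    for e in r.outline_of(p,n):
        reg=np.argwhere(e["region"])[:,::-1].astype(float)
        W=np.array([at_z(p,q,z)[:2] for q in reg])
        rr=cv2.minAreaRect((W*1000).astype(np.float32)); print(n,round(e["confidence"],2),"rect",np.array(rr[0])/1000,np.round(rr[1]),round(rr[2],1))
E
```

```text
source [   68    23   690   251 47325] 0.438290869140625 -0.2750310668945313 [0.0817 0.27  ] 84.5829849243164
tin 0.83 rect [ 0.4947 -0.5106] [63. 74.] 3.9
tin 0.72 rect [ 0.5457 -0.3467] [46. 48.] 68.0
tin 0.65 rect [ 0.4268 -0.173 ] [47. 51.] 47.5
tin 0.58 rect [ 0.5493 -0.4349] [59. 66.] 3.9
tin 0.37 rect [ 0.4496 -0.3716] [70. 57.] 6.3
tin 0.29 rect [ 0.435  -0.2429] [36. 30.] 84.2
tin 0.26 rect [ 0.444  -0.3074] [71. 58.] 4.4
box 0.59 rect [ 0.4331 -0.2427] [37. 31.] 85.6
tee 0.77 rect [ 0.4382 -0.3065] [38. 31.] 85.2
union 0.58 rect [ 0.4461 -0.3733] [44. 16.] 88.2
```

View pics/os.png

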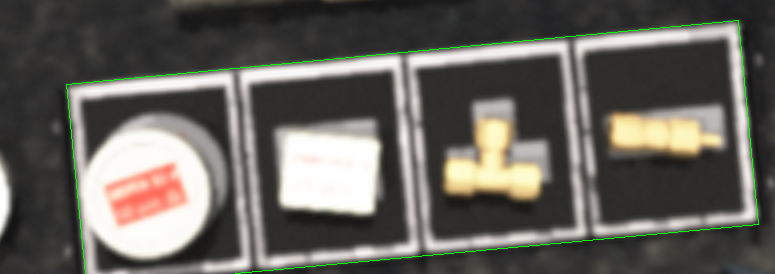

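View pics/o_t.png

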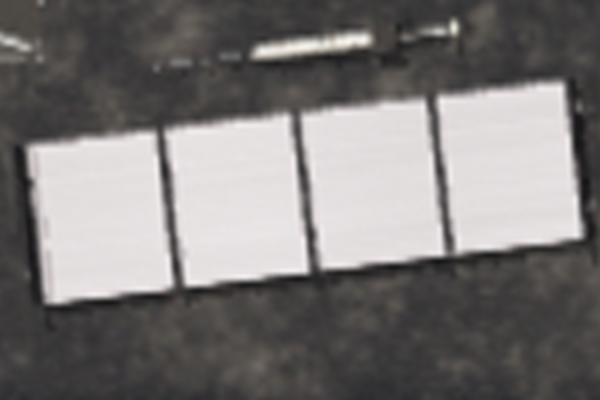

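```bash
cat >> h.py <<'E'
def to(x,y,z,ang):
    # shift/turn units to reach TCP x,y,z with tool-y at world angle ang (deg), tool down
    s=r.get_state();R=np.array(s["eef_rot"]);d=R.T@(np.array([x,y,z])-s["position"])/.04
    a=np.degrees(np.arctan2(R[1,1],R[0,1]));t=(a-ang+180)%360-180
    print("shift",d.round(2),"turn",round(t/10,2),"nowang",round(a,1),"tilt",R[:,0].round(4))
E
python3 - <<'E'
from h import *
print(r.get_state()["joint_positions"])
to(.446,-.373,.07,-1.8);to(.446,-.373,.014,-1.8)
E
```

```text
[-3.29172316e+01 -6.82325110e-01  1.16273211e+02 -4.98110759e-04
  6.44125372e+01  5.31635296e+01]
shift [5.8  2.73 0.27] turn -8.43 nowang -86.1 tilt [-1.e-04  0.e+00 -1.e+00]
shift [7.2  2.73 0.27] turn -8.43 nowang -86.1 tilt [-1.e-04  0.e+00 -1.e+00]
```

Emit:
drive_tool --moves '[[[1,1,0.1],[-1,0,0],36],[[2,2,0.2],[-2,0,0],36],[[3,2.73,0.27],[-3,0,0],36],[[4,2.73,0.27],[-4,0,0],36],[[4,2.73,0.27],[-5,0,0],36],[[4,2.73,0.27],[-6,0,0],36],[[4,2.73,0.27],[-7,0,0],36],[[4,2.73,0.27],[-8,0,0],36],[[4,2.73,0.27],[-8.43,0,0],36],[[4,2.73,0.27],[-8.43,0,0],36],[[4,2.73,0.27],[-8.43,0,0],36]]'

```text
time_s: 4.32
position: [0.4462, -0.3726, 0.1419]
eef_rot: [[-0.0, 0.999, -0.032], [0.0, -0.032, -0.999], [-1.0, -0.0, -0.0]]
ft_force: [0.4, -0.1, 0.2]
gripper_width: 0.0358
```

```bash
python3 - <<'E'
from h import *
p=r.capture("wrist");save(p,"w2");print(r.get_state()["joint_positions"],r.get_state()["gripper_width"])
for e in r.outline_of(p,"union"):
    reg=np.argwhere(e["region"])[:,::-1].astype(float)
    W=np.array([at_z(p,q,.018)[:2] for q in reg]);rr=cv2.minAreaRect((W*1000).astype(np.float32))
    print(e["confidence"],np.array(rr[0])/1000,np.round(rr[1]),rr[2],at_z(p,e["centre"],.018))
to(.446,-.373,.07,-1.8);to(.446,-.373,.014,-1.8)
E
```

```text
[-4.21608211e+01  1.68343904e+01  1.15129214e+02  1.76467815e-04
  4.80338198e+01 -4.03197017e+01] 0.036133810169627294
0.97 [ 0.44631262 -0.37388278] [42. 15.] 85.53849029541016 [ 0.44760812 -0.3706579   0.018     ]
shift [ 1.8  -0.01  0.01] turn -0.0 nowang -1.8 tilt [ 0. -0. -1.]
shift [ 3.2  -0.01  0.01] turn -0.0 nowang -1.8 tilt [ 0. -0. -1.]
```

View pics/w2.png

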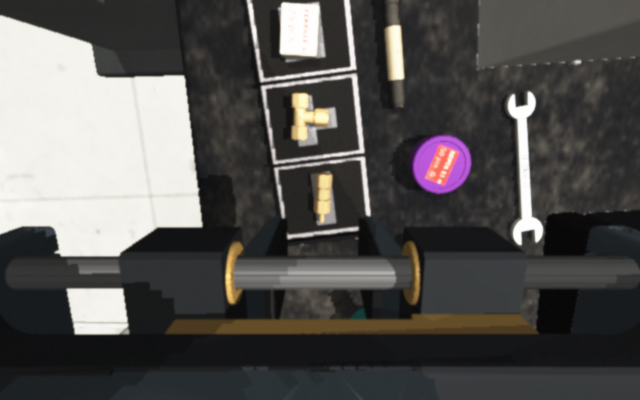

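The wrist picture shows the union at (322,197), centred between the fingers. I'll descend and grip.

Emit:
drive_tool --moves '[[[1.2,0,0],[-0.2,0,0],36],[[2.4,0,0],[-0.2,0,0],36],[[3,0,0],[-0.2,0,0],36],[[3.2,0,0],[-0.2,0,0],36],[[3.2,0,0],[-0.2,0,0],36],[[3.2,0,0],[-0.2,0,0],5],[[3.2,0,0],[-0.2,0,0],5],[[3.2,0,0],[-0.2,0,0],5],[[3.2,0,0],[-0.2,0,0],5],[[3.2,0,0],[-0.2,0,0],5],[[3.2,0,0],[-0.2,0,0],5],[[2.2,0,0],[-0.2,0,0],5],[[1,0,0],[-0.2,0,0],5],[[0,0,0],[-0.2,0,0],5],[[0,0,0],[-0.2,0,0],5]]' --force 20

```text
time_s: 6.3
position: [0.4476, -0.3738, 0.1451]
eef_rot: [[0.004, 1.0, 0.004], [-0.004, 0.004, -1.0], [-1.0, 0.004, 0.004]]
ft_force: [-0.2, -0.4, -0.7]
gripper_width: 0.0132
```

```bash
python3 - <<'E'
from h import *
p=r.capture("scene");save(p,"s3")
# target +102 bay
c=np.array([.4445,.148]);a=.1195
for s in (.102,.034,-.034,-.102): print(s,(c+s*np.array([-np.sin(a),np.cos(a)])).round(4))
to(.4323,.2493,.12,-83.2)
to(.45,-.37,.142,-83.2)
E
```

```text
0.102 [0.4323 0.2493]
0.034 [0.4404 0.1818]
-0.034 [0.4486 0.1142]
-0.102 [0.4567 0.0467]
shift [  0.55  -0.29 -15.56] turn 8.34 nowang 0.2 tilt [ 0.0019 -0.0017 -1.    ]
shift [ 0.03  0.08 -0.07] turn 8.34 nowang 0.2 tilt [ 0.0019 -0.0017 -1.    ]
```

Emit:
drive_tool --moves '[[[0,0,0],[1,0,0],5],[[0,0,0],[2,0,0],5],[[0,0,0],[3,0,0],5],[[0,0,0],[4,0,0],5],[[0,0,0],[5,0,0],5],[[0,0,0],[6,0,0],5],[[0,0,0],[7,0,0],5],[[0,0,-0.5],[8,0,0],5],[[0,0,-1.5],[8.34,0,0],5],[[0,0,-2.8],[8.34,0,0],5],[[0,-0.05,-4.1],[8.34,0,0],5],[[0,-0.08,-5.4],[8.34,0,0],5],[[0,-0.1,-6.7],[8.34,0,0],5],[[0,-0.13,-8],[8.34,0,0],5],[[0,-0.15,-9.3],[8.34,0,0],5],[[0,-0.18,-10.6],[8.34,0,0],5],[[0,-0.21,-11.9],[8.34,0,0],5],[[0,-0.24,-13.2],[8.34,0,0],5],[[0.2,-0.27,-14.5],[8.34,0,0],5],[[0.5,-0.29,-15.5],[8.34,0,0],5]]'

```text
time_s: 8.85
position: [0.4311, 0.2491, 0.1207]
eef_rot: [[-0.001, 0.12, -0.993], [-0.0, -0.993, -0.12], [-1.0, 0.0, 0.001]]
ft_force: [0.2, -1.1, -0.3]
gripper_width: 0.0137
```

Emit:
drive_tool --moves '[[[0,0,0],[0,0,0],5],[[0,0,0],[0,0,0],5],[[0,0,0],[0,0,0],5]]'

```text
time_s: 9.22
position: [0.4319, 0.2464, 0.1218]
eef_rot: [[-0.0, 0.118, -0.993], [-0.0, -0.993, -0.118], [-1.0, 0.0, 0.0]]
ft_force: [0.3, 0.3, -0.4]
gripper_width: 0.0129
```

```bash
python3 - <<'E'
from h import *
s=r.get_state();print(s["gripper_width"],s["ft_force"],s["joint_positions"])
p=r.capture("wrist");save(p,"w4")
o=ortho(p,.008,.36,.52,-.0,.32,2500)
cv2.imwrite("pics/o4.png",o[:,:,::-1])
to(.4323,.2493,.03,-83.2)
E
```

```text
0.012866367887450722 [ 0.30166871  0.25331529 -0.36309213] [ 2.70221076e+01  1.16877667e+01  1.24866575e+02 -4.77902249e-03
  4.34681278e+01  1.10239264e+02]
shift [ 2.3  -0.07 -0.02] turn -0.0 nowang -83.2 tilt [-1.e-04 -1.e-04 -1.e+00]
```

View pics/w4.png

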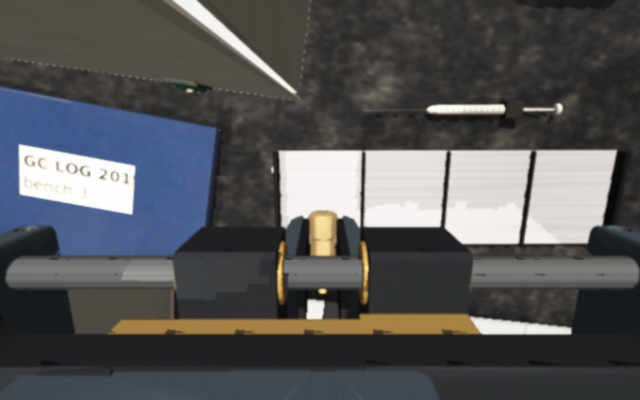

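```bash
python3 - <<'E'
from h import *
p=r.capture("wrist")
c=np.array([.4445,.148]);a=.1195;R=np.array([[np.cos(a),-np.sin(a)],[np.sin(a),np.cos(a)]])
for uv in ((278,150),(617,151),(363.5,150),(447,150),(530.5,150),(523,243),(364,214)):
    w=at_z(p,uv,.008)[:2];print(uv,w.round(4),(R.T@(w-c)).round(4))
E
```

```text
(278, 150) [0.467  0.2869] [0.0389 0.1352]
(617, 151) [0.4986 0.0166] [ 0.038  -0.1369]
(363.5, 150) [0.4752 0.2188] [0.0389 0.0666]
(447, 150) [0.4831 0.1522] [ 0.0389 -0.0004]
(530.5, 150) [0.4911 0.0857] [ 0.0389 -0.0674]
(523, 243) [0.4132 0.0717] [-0.0402 -0.072 ]
(364, 214) [0.4225 0.2106] [-0.0144  0.0647]
```

Emit:
drive_tool --moves '[[[1,-0.04,0],[0,0,0],5],[[2,-0.07,0],[0,0,0],5],[[2.5,-0.07,0],[0,0,0],5],[[2.6,-0.07,0],[0,0,0],5],[[2.68,-0.07,0],[0,0,0],5],[[2.68,-0.07,0],[0,0,0],5]]'

```text
time_s: 10.07
position: [0.4321, 0.2503, 0.0154]
eef_rot: [[0.001, 0.119, -0.993], [0.001, -0.993, -0.119], [-1.0, -0.0, -0.001]]
ft_force: [0.1, 0.1, -0.8]
gripper_width: 0.0131
```

Emit:
drive_tool --moves '[[[0.03,0,0],[0,0,0],28],[[0.03,0,0],[0,0,0],28],[[0.03,0,0],[0,0,0],28],[[-0.3,0,0],[0,0,0],28],[[-1,0,0],[0,0,0],28],[[-2,0,0],[0,0,0],36],[[-2.7,0,0],[0,0,0],44],[[-2.7,0,1],[0,0,0],44],[[-2.7,0,1],[0,0,0],44],[[-2.7,0,1],[0,0,0],44]]'

```text
time_s: 11.32
position: [0.3924, 0.2456, 0.1235]
eef_rot: [[0.001, 0.119, -0.993], [0.001, -0.993, -0.119], [-1.0, -0.0, -0.001]]
ft_force: [0.2, -0.1, -0.4]
gripper_width: 0.0441
```

```bash
python3 - <<'E'
from h import *
p=r.capture("wrist");save(p,"w5")
c=np.array([.4445,.148]);a=.1195;R=np.array([[np.cos(a),-np.sin(a)],[np.sin(a),np.cos(a)]])
for e in r.outline_of(p,"union"):
    print(e["confidence"],e["centre"],R.T@(at_z(p,e["centre"],.0145)[:2]-c))
to(.44,-.3065,.13,-85.5)
E
```

```text
0.56 [324.7, 149.6] [0.00036371 0.10178136]
shift [-0.18 13.85  0.47] turn 0.23 nowang -83.2 tilt [ 6.e-04  3.e-04 -1.e+00]
```

View pics/w5.png

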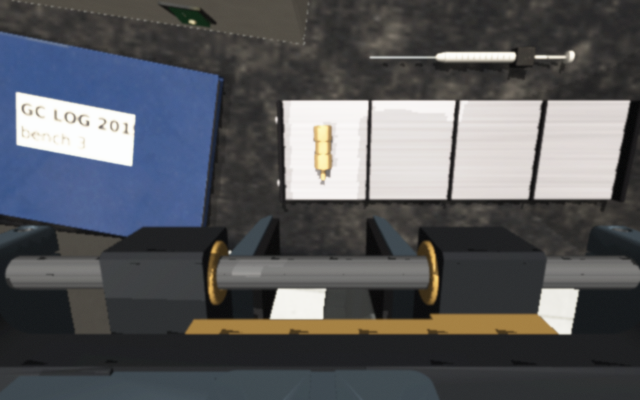

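The union is placed at the bay centre (323,150), within 1 mm. Next is the tee.

Emit:
drive_tool --moves '[[[0,0,-0.6],[0,0,0],44],[[0,0.8,-1],[0,0,0],44],[[-0.1,2,-0.8],[0,0,0],44],[[-0.1,3.3,-0.65],[0.2,0,0],44],[[-0.1,4.6,-0.5],[0.4,0,0],44],[[-0.1,5.9,-0.35],[0.6,0,0],44],[[-0.1,7.2,-0.2],[0.8,0,0],44],[[-0.1,8.5,0],[1.08,0,0],44],[[-0.1,9.8,0.15],[1.08,0,0],44],[[-0.1,11.1,0.3],[1.08,0,0],44],[[-0.1,12.4,0.45],[1.08,0,0],44],[[-0.1,13.4,0.55],[1.08,0,0],44],[[-0.1,13.83,0.61],[1.08,0,0],44],[[-0.1,13.83,0.61],[1.08,0,0],44],[[-0.1,13.83,0.61],[1.08,0,0],44],[[-0.1,13.83,0.61],[1.08,0,0],44]]'

```text
time_s: 13.42
position: [0.4337, -0.3057, 0.1267]
eef_rot: [[-0.0, -0.068, -0.998], [0.0, -0.998, 0.068], [-1.0, -0.0, 0.0]]
ft_force: [0.2, 0.4, 0.3]
gripper_width: 0.0437
```

```bash
python3 - <<'E'
from h import *
p=r.capture("wrist");save(p,"w6")
for e in r.outline_of(p,"tee"):
    reg=np.argwhere(e["region"])[:,::-1].astype(float)
    W=np.array([at_z(p,q,.018)[:2] for q in reg]);rr=cv2.minAreaRect((W*1000).astype(np.float32))
    print(e["confidence"],e["centre"],np.array(rr[0])/1000,np.round(rr[1]),rr[2],W.min(0),W.max(0))
    V=W[W[:,0]<W[:,0].min()+.009]; print("run mid",V.mean(0),len(W))
to(.434,-.3065,.019,-94)
E
```

```text
0.8 [323.0, 199.0] [ 0.43832779 -0.30697623] [36. 31.] 86.167236328125 [ 0.42189885 -0.32454391] [ 0.45402952 -0.28802356]
run mid [ 0.4270362  -0.30687989] 1042
shift [ 2.69  0.01 -0.01] turn 0.01 nowang -93.9 tilt [-0.e+00  1.e-04 -1.e+00]
```

View pics/w6.png

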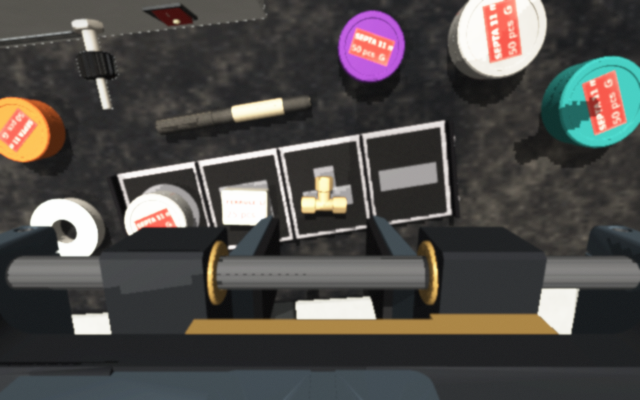

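Emit:
drive_tool --moves '[[[1.2,0,0],[0,0,0],45],[[2.3,0.01,0],[0,0,0],45],[[2.6,0.01,0],[0,0,0],45],[[2.7,0.01,0],[0,0,0],45],[[2.7,0.01,0],[0,0,0],45],[[2.7,0.01,0],[0,0,0],25],[[2.7,0.01,0],[0,0,0],25],[[2.7,0.01,0],[0,0,0],25],[[2.7,0.01,0],[0,0,0],25],[[2.7,0.01,0],[0,0,0],25],[[2,0,0],[0,0,0],25],[[1,0,0],[0,0,0],25],[[0,0,0],[0,0,0],25],[[0,0,0],[0,0,0],25],[[0,0,0],[0,0,0],25]]'

```text
time_s: 15.4
position: [0.4333, -0.3066, 0.1264]
eef_rot: [[-0.0, -0.069, -0.998], [0.0, -0.998, 0.069], [-1.0, -0.0, 0.0]]
ft_force: [-0.2, 0.8, -1.0]
gripper_width: 0.0349
```

```bash
python3 - <<'E'
from h import *
to(.44,.0,.126,-83.2)
to(.436,.1813,.126,-83.2)
E
```

```text
shift [ 0.01 -7.66  0.36] turn -1.08 nowang -94.0 tilt [-2.e-04  1.e-04 -1.e+00]
shift [ 1.000e-02 -1.217e+01  7.700e-01] turn -1.08 nowang -94.0 tilt [-2.e-04  1.e-04 -1.e+00]
```

Emit:
drive_tool --moves '[[[0,-1,0.05],[-0.2,0,0],25],[[0,-2.2,0.1],[-0.4,0,0],25],[[0,-3.5,0.16],[-0.6,0,0],25],[[0,-4.8,0.22],[-0.8,0,0],25],[[0,-6.1,0.28],[-1,0,0],25],[[0,-7.4,0.34],[-1.08,0,0],25],[[0,-8.7,0.46],[-1.08,0,0],25],[[0,-10,0.58],[-1.08,0,0],25],[[0,-11.2,0.7],[-1.08,0,0],25],[[0,-12.17,0.77],[-1.08,0,0],25],[[0,-12.17,0.77],[-1.08,0,0],25],[[0,-12.17,0.77],[-1.08,0,0],25],[[1,-12.17,0.77],[-1.08,0,0],25],[[2,-12.17,0.77],[-1.08,0,0],25],[[2.5,-12.17,0.77],[-1.08,0,0],25],[[2.7,-12.17,0.77],[-1.08,0,0],25],[[2.74,-12.17,0.77],[-1.08,0,0],25],[[2.74,-12.17,0.77],[-1.08,0,0],25]]'

```text
time_s: 17.65
position: [0.4369, 0.1809, 0.0178]
eef_rot: [[0.001, 0.119, -0.993], [0.0, -0.993, -0.119], [-1.0, -0.0, -0.001]]
ft_force: [-0.2, -0.3, 0.2]
gripper_width: 0.0354
```

```bash
python3 - <<'E'
from h import *
s=r.get_state();print(s["gripper_width"],s["ft_force"]);to(.436,.1813,.0155,-83.2)
E
```

```text
0.03542198164179978 [-0.1584266  -0.26682892  0.24562444]
shift [ 0.06 -0.01  0.02] turn 0.0 nowang -83.2 tilt [ 9.e-04  3.e-04 -1.e+00]
```

Emit:
drive_tool --moves '[[[0.03,0,0],[0,0,0],44],[[0.03,0,0],[0,0,0],44],[[0.03,0,0],[0,0,0],44],[[-0.4,0,0],[0,0,0],44],[[-1.5,0,0],[0,0,0],44],[[-2.7,0,0],[0,0,0],44],[[-2.74,1,0.1],[0,0,0],44],[[-2.74,2.2,0.25],[0.2,0,0],44],[[-2.74,3.5,0.42],[0.4,0,0],44],[[-2.74,4.8,0.6],[0.6,0,0],44],[[-2.74,6.1,0.77],[0.8,0,0],44],[[-2.74,7.4,0.93],[1.1,0,0],44],[[-2.74,8.7,1.1],[1.1,0,0],44],[[-2.74,9.8,1.25],[1.1,0,0],44],[[-2.74,10.52,1.34],[1.1,0,0],44],[[-2.74,10.52,1.34],[1.1,0,0],44],[[-2.74,10.52,1.34],[1.1,0,0],44],[[-2.74,10.52,1.34],[1.1,0,0],44]]'

```text
time_s: 19.9
position: [0.4334, -0.2424, 0.127]
eef_rot: [[0.0, -0.072, -0.997], [-0.0, -0.997, 0.072], [-1.0, 0.0, -0.0]]
ft_force: [0.3, -0.5, -0.3]
gripper_width: 0.0442
```

```bash
python3 - <<'E'
from h import *
p=r.capture("wrist");save(p,"w7")
for e in r.outline_of(p,"box"):
    reg=np.argwhere(e["region"])[:,::-1].astype(float)
    W=np.array([at_z(p,q,.023)[:2] for q in reg]);rr=cv2.minAreaRect((W*1000).astype(np.float32))
    print(e["confidence"],e["centre"],np.array(rr[0])/1000,np.round(rr[1]),rr[2])
to(.433,-.2427,.018,-94.2)
q=r.capture("top")
c=np.array([.4445,.148]);a=.1195;R=np.array([[np.cos(a),-np.sin(a)],[np.sin(a),np.cos(a)]])
for n in("tee","union"):
  for e in r.outline_of(q,n): print(n,e["confidence"],R.T@(at_z(q,e["centre"],.015)[:2]-c))
E
```

```text
0.6 [325.3, 201.8] [ 0.43345682 -0.24264168] [35. 30.] 85.11972045898438
shift [2.72 0.01 0.01] turn 0.01 nowang -94.1 tilt [ 0.  0. -1.]
tee 0.43 [-0.00655394  0.03762197]
union 0.42 [0.01260095 0.09942113]
```

View pics/w7.png

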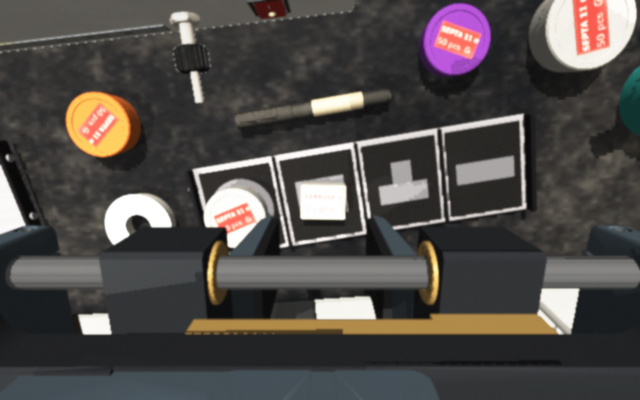

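Emit:
drive_tool --moves '[[[1.2,0,0],[0,0,0],45],[[2.3,0.01,0],[0,0,0],45],[[2.6,0.01,0],[0,0,0],45],[[2.7,0.01,0],[0,0,0],45],[[2.7,0.01,0],[0,0,0],45],[[2.7,0.01,0],[0,0,0],25],[[2.7,0.01,0],[0,0,0],25],[[2.7,0.01,0],[0,0,0],25],[[2.7,0.01,0],[0,0,0],25],[[2.7,0.01,0],[0,0,0],25],[[2,0,0],[0,0,0],25],[[1,0,0],[0,0,0],25],[[0,0,0],[0,0,0],25],[[0,0,0],[0,0,0],25],[[0,0,0],[0,0,0],25]]'

```text
time_s: 22.02
position: [0.4332, -0.2431, 0.1266]
eef_rot: [[0.0, -0.072, -0.997], [-0.0, -0.997, 0.072], [-1.0, 0.0, -0.0]]
ft_force: [-1.0, 0.9, 0.1]
gripper_width: 0.0354
```

```bash
python3 - <<'E'
from h import *
p=r.capture("wrist");save(p,"w8");print(r.get_state()["gripper_width"])
to(.44,.0,.126,-83.2)
to(.4486,.1142,.126,-83.2)
E
```

```text
0.03560469656450493
shift [ 0.   -6.07  0.26] turn -1.1 nowang -94.2 tilt [-8.e-04  5.e-04 -1.e+00]
shift [ 0.01 -8.93  0.26] turn -1.1 nowang -94.2 tilt [-8.e-04  5.e-04 -1.e+00]
```

Emit:
drive_tool --moves '[[[0,-1,0.05],[-0.2,0,0],25],[[0,-2.2,0.1],[-0.4,0,0],25],[[0,-3.5,0.15],[-0.6,0,0],25],[[0,-4.8,0.2],[-0.8,0,0],25],[[0,-6.1,0.25],[-1.1,0,0],25],[[0,-7.4,0.26],[-1.1,0,0],25],[[0,-8.4,0.26],[-1.1,0,0],25],[[0,-8.93,0.26],[-1.1,0,0],25],[[0,-8.93,0.26],[-1.1,0,0],25],[[0,-8.93,0.26],[-1.1,0,0],25],[[1,-8.93,0.26],[-1.1,0,0],25],[[2,-8.93,0.26],[-1.1,0,0],25],[[2.5,-8.93,0.26],[-1.1,0,0],25],[[2.7,-8.93,0.26],[-1.1,0,0],25],[[2.77,-8.93,0.26],[-1.1,0,0],25],[[2.77,-8.93,0.26],[-1.1,0,0],25]]'

```text
time_s: 24.08
position: [0.4492, 0.1133, 0.0165]
eef_rot: [[0.001, 0.119, -0.993], [0.0, -0.993, -0.119], [-1.0, 0.0, -0.001]]
ft_force: [-0.4, -0.4, 0.3]
gripper_width: 0.0355
```

```bash
python3 - <<'E'
from h import *
s=r.get_state();print(s["position"],s["gripper_width"],s["ft_force"]);to(.427,-.173,.126,-84.6)
E
```

```text
[0.44924768 0.11334058 0.01652003] 0.03553018265967327 [-0.38608812 -0.43686625  0.31382576]
shift [-2.74  7.04  1.4 ] turn 0.14 nowang -83.2 tilt [ 6.e-04  1.e-04 -1.e+00]
```

Emit:
drive_tool --moves '[[[0,0,0],[0,0,0],44],[[0,0,0],[0,0,0],44],[[0,0,0],[0,0,0],44],[[-0.4,0,0],[0,0,0],44],[[-1.5,0,0],[0,0,0],44],[[-2.7,0,0],[0,0,0],58],[[-3.2,1,0.2],[0,0,0],58],[[-3.2,2.2,0.42],[0,0,0],58],[[-3.2,3.5,0.7],[0,0,0],58],[[-3.2,4.8,0.95],[0.1,0,0],58],[[-3.2,6.1,1.2],[0.14,0,0],58],[[-3.2,7.04,1.4],[0.14,0,0],58],[[-3.2,7.04,1.4],[0.14,0,0],58],[[-3.2,7.04,1.4],[0.14,0,0],58],[[-3.2,7.04,1.4],[0.14,0,0],58]]'

```text
time_s: 25.95
position: [0.4269, -0.1716, 0.1442]
eef_rot: [[0.0, 0.096, -0.995], [0.0, -0.995, -0.096], [-1.0, -0.0, -0.0]]
ft_force: [-0.6, -0.6, 0.4]
gripper_width: 0.0578
```

```bash
python3 - <<'E'
from h import *
p=r.capture("wrist");save(p,"w9")
for e in r.outline_of(p,"tin"):
    reg=np.argwhere(e["region"])[:,::-1].astype(float)
    W=np.array([at_z(p,q,.031)[:2] for q in reg]);rr=cv2.minEnclosingCircle((W*1000).astype(np.float32))
    print(e["confidence"],e["centre"],np.array(rr[0])/1000,rr[1])
to(.427,-.173,.021,-84.6)
E
```

```text
0.96 [208.7, 88.4] [ 0.50480292 -0.07818327] 25.06758689880371
0.96 [554.8, 68.1] [ 0.54344116 -0.33678516] 27.62965965270996
0.94 [320.0, 197.8] [ 0.42698056 -0.17222398] 25.57061004638672
0.67 [633.5, 84.4] [ 0.54078333 -0.40325482] 23.885250091552734
shift [3.08 0.03 0.  ] turn 0.01 nowang -84.5 tilt [-0.  0. -1.]
```

View pics/w9.png

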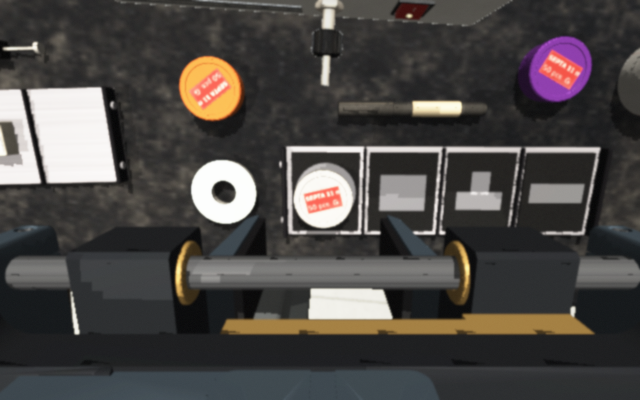

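Emit:
drive_tool --moves '[[[1.2,0,0],[0,0,0],58],[[2.4,0.01,0],[0,0,0],58],[[2.9,0.01,0],[0,0,0],58],[[3.06,0.01,0],[0,0,0],58],[[3.06,0.01,0],[0,0,0],58],[[3.06,0.01,0],[0,0,0],40],[[3.06,0.01,0],[0,0,0],40],[[3.06,0.01,0],[0,0,0],40],[[3.06,0.01,0],[0,0,0],40],[[3.06,0.01,0],[0,0,0],40],[[2,0,0],[0,0,0],40],[[1,0,0],[0,0,0],40],[[0,0,0],[0,0,0],40],[[0,0,0],[0,0,0],40],[[0,0,0],[0,0,0],40]]'

```text
time_s: 27.92
position: [0.4266, -0.1723, 0.1437]
eef_rot: [[0.0, 0.095, -0.995], [-0.0, -0.995, -0.095], [-1.0, 0.0, -0.0]]
ft_force: [-0.1, 0.2, -0.8]
gripper_width: 0.0471
```

```bash
python3 - <<'E'
from h import *
print(r.get_state()["gripper_width"],r.get_state()["joint_positions"])
to(.44,.0,.143,-83.2)
to(.4567,.0467,.143,-173.2);to(.4567,.0467,.143,6.8)
E
```

```text
0.04707125519017902 [-2.48998630e+01  6.08288625e+00  1.28493209e+02  2.24526996e-04
  4.54145686e+01  5.96527926e+01]
shift [ 0.02 -4.26 -0.74] turn -0.14 nowang -84.6 tilt [ 1.e-04 -1.e-04 -1.e+00]
shift [ 0.02 -5.38 -1.27] turn 8.86 nowang -84.6 tilt [ 1.e-04 -1.e-04 -1.e+00]
shift [ 0.02 -5.38 -1.27] turn -9.14 nowang -84.6 tilt [ 1.e-04 -1.e-04 -1.e+00]
```

Emit:
drive_tool --moves '[[[0,-1,-0.3],[0,0,0],40],[[0,-2.2,-0.5],[0,0,0],40],[[0,-3.4,-0.65],[0,0,0],40],[[0,-4.6,-0.8],[0,0,0],40],[[0,-5.37,-0.9],[0,0,0],40],[[0,-5.37,-0.9],[-1,0,0],40],[[0,-5.37,-0.9],[-2,0,0],40],[[0,-5.37,-0.9],[-3,0,0],40],[[0,-5.37,-0.9],[-4,0,0],40],[[0,-5.37,-0.9],[-5,0,0],40],[[0,-5.37,-0.9],[-6,0,0],40],[[0,-5.37,-0.9],[-7,0,0],40],[[0,-5.37,-0.9],[-8,0,0],40],[[0,-5.37,-1.1],[-9.14,0,0],40],[[0,-5.37,-1.17],[-9.14,0,0],40],[[0,-5.37,-1.17],[-9.14,0,0],40],[[0,-5.37,-1.17],[-9.14,0,0],40]]'

```text
time_s: 30.05
position: [0.4527, 0.0458, 0.1436]
eef_rot: [[-0.001, 0.993, 0.117], [-0.0, 0.117, -0.993], [-1.0, -0.001, -0.0]]
ft_force: [-0.1, -0.0, -1.1]
gripper_width: 0.0471
```

```bash
python3 - <<'E'
from h import *
print(r.get_state()["gripper_width"])
p=r.capture("wrist");save(p,"w10")
to(.4527,.0467,.0185,6.8)
E
```

```text
0.04713516041690916
shift [ 3.13  0.   -0.02] turn -0.01 nowang 6.7 tilt [-4.e-04  0.e+00 -1.e+00]
```

View pics/w10.png

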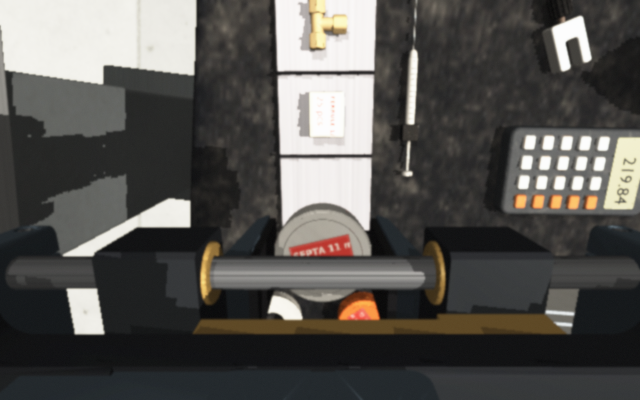

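Emit:
drive_tool --moves '[[[1.2,0,0],[0,0,0],40],[[2.3,0,-0.02],[0,0,0],40],[[2.8,0,-0.02],[0,0,0],40],[[3,0,-0.02],[0,0,0],40],[[3.11,0,-0.02],[0,0,0],40],[[3.11,0,-0.02],[0,0,0],40],[[3.11,0,-0.02],[0,0,0],40],[[3.11,0,-0.02],[0,0,0],58],[[3.11,0,-0.02],[0,0,0],58],[[3.11,0,-0.02],[0,0,0],58],[[2.8,0,-0.02],[0,0,0],58],[[1.8,0,-0.02],[0,0,0],58],[[0.5,0,-0.02],[0,0,0],58],[[-0.8,0,-0.02],[0,0,0],58],[[-2,0,-0.02],[0,0,0],58],[[-3,0,-0.02],[0,0,0],58],[[-3.6,0,-0.02],[0,0,0],58],[[-3.6,0,-0.02],[0,0,0],58],[[-3.6,0,-0.02],[0,0,0],58]]'

```text
time_s: 32.48
position: [0.4524, 0.0466, 0.2873]
eef_rot: [[-0.001, 0.993, 0.119], [-0.0, 0.119, -0.993], [-1.0, -0.001, -0.0]]
ft_force: [-0.2, -0.5, 0.7]
gripper_width: 0.0583
```

Emit:
drive_tool --moves '[[[0,0,0],[1,0,0],58],[[0,0,0],[2,0,0],58],[[0,0,-1],[3,0,0],58],[[0,0,-2],[4,0,0],58],[[0,0,-2.5],[5,0,0],58],[[0,0,-2.5],[6,0,0],58],[[0,0,-2.5],[7,0,0],58],[[0,0,-2.5],[8,0,0],58],[[0,0,-2.5],[9,0,0],58],[[0,0,-2.5],[9,0,0],58],[[0,0,-2.5],[9,0,0],58]]'

```text
time_s: 33.85
position: [0.4407, 0.1458, 0.2873]
eef_rot: [[-0.001, 0.123, -0.992], [-0.0, -0.992, -0.123], [-1.0, 0.0, 0.001]]
ft_force: [0.9, -0.9, -0.0]
gripper_width: 0.0578
```

```bash
python3 - <<'E'
from h import *
p=r.capture("wrist");save(p,"w11")
c=np.array([.4445,.148]);a=.1195;R=np.array([[np.cos(a),-np.sin(a)],[np.sin(a),np.cos(a)]])
for n,z in(("tin",.026),("box",.021),("tee",.017),("union",.015)):
  for e in r.outline_of(p,n):
    W=np.array([at_z(p,q,z)[:2] for q in np.argwhere(e["region"])[:,::-1]]);rr=cv2.minAreaRect((W*1000).astype(np.float32))
    print(n,round(e["confidence"],2),(R.T@(np.array(rr[0])/1000-c)).round(4),np.round(rr[1]))
print(r.get_state()["ft_force"])
E
```

```text
tin 0.84 [ 0.0349 -0.2186] [47. 54.]
tin 0.66 [-0.0025 -0.1021] [51. 49.]
tee 0.55 [-0.0002  0.0346] [27. 36.]
union 0.63 [0.0005 0.1034] [39. 14.]
[-0.51793816 -0.13836245  0.2310162 ]
```

View pics/w11.png

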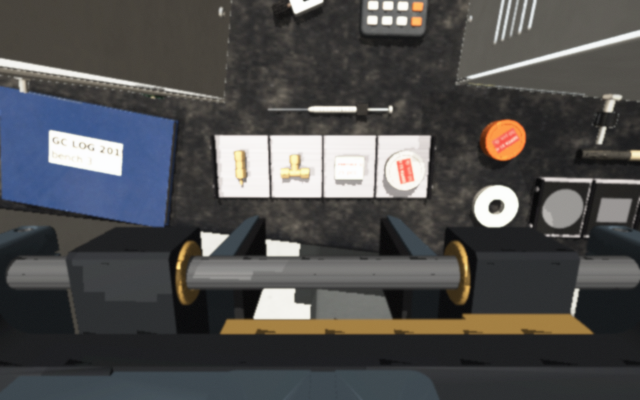

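```bash
python3 - <<'E'
from h import *
c=np.array([.4445,.148]);a=.1195;R=np.array([[np.cos(a),-np.sin(a)],[np.sin(a),np.cos(a)]])
p=r.capture("wrist");print("box",R.T@(at_z(p,(349.5,168.5),.022)[:2]-c))
r.job_done()
E
```

```text
box [-0.0011836  -0.03506993]
the job is handed in; nothing more can be done
```

All four spares are in the target rack in reverse order. From the left as the robot sees it, they are the straight fitting, tee, box and tin. The job was handed in at about 34 s, with the gripper open and clear above the rack.

The last wrist picture showed each spare lying in its own bay. Measured in the target rack's frame against its bay centre:

| Spare | Across the row, x (mm) | Along the row, y (mm) | Bay centre, y (mm) |
|---|---|---|---|
| Tin | -2.5 | -102.1 | -102 |
| Box | -1.2 | -35.1 | -34 |
| Tee | -0.2 | 34.6 | 34 |
| Straight fitting | 0.5 | 103.4 | 102 |

- **Disagreement:** An earlier overhead picture gave a low-confidence x of about 13 mm for the straight fitting. Two wrist views put it within 1 mm, and I trusted those.
- **Box not recognised:** The recogniser missed the box in the last picture, so its position comes from a pixel I read by hand.
- **Orientation:** The straight fitting lies level but turned about 90° from how it lay before, now across the row. I turned it to keep the gripper's body clear of the tall instrument at the left end. The stated check for it is only that its long axis is level.

Heights and tilt were judged from the pictures only, not measured.

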